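Load the sample carrier under the leaf spring of its dock

ROBOT

A 6-joint arm with a two-finger parallel gripper is mounted at the origin on a cart in front of the work surface, level with it; the furniture and walls round the work are solid. World frame = base frame: x ahead of the robot, y to its left, z up, the work surface at z = 0. Lengths are in mm, angles in rad, forces in N, time in s.
With the tool pointing down it reaches from about 350 to 875 mm from the base axis. Payload 4.2 kg.
Tool frame: the origin (TCP) lies midway between the tips of the shut fingers; the grasp point (between the pads) lies 19 mm behind it (arm.tcp_to_grasp is the distance from the TCP to the grasp point, in mm); z points along the fingers, y is the line along which they close (so a half turn about z gives the same grasp; the last joint's range is limited). The gripper opens to 85 mm and grips with 20 to 120 N. Pads are 22 mm wide; open, the fingers measure 114 mm over their backs; the gripper's body (76 mm by 85 mm) begins 54 mm behind the grasp point. The pads swing forward as they close: fully open they stand 13 mm farther back than shut.
Start: joints at [-0.852, 0.385, 0.008, 0, -1.194, -0.259], TCP at [277.367, -560.06, 231.312] pointing down, gripper open.
Joint ranges: [-3.14, 3.14], [-1.21, 2.06], [-1.07, 1.41], [-3.16, 2.05], [-2.99, -0.16], [-3.1, 3.1]. Speed limits (rad/s): [2.79, 2.79, 3.14, 3.14, 3.14, 3.14].

INTERFACE

Orientations are given as a unit quaternion [x, y, z, w].
In Python, from bench import arm, imaging, job, models gives the robot as it stands.
- The arm moves only by the tool arm_command, never from a script. Its argument "rows" is a list of rows, each an object with "grip": the opening, from 0 (shut) to 1 (fully open); "linear": the shift along the tool's x, y, z in mm, a list of three; "rot": the turn, a rotation vector about the tool's x, y, z in rad, a list of three. In form: [{"grip": grip, "linear": [tx, ty, tz], "rot": [rx, ry, rz]}, ...]. A call has 1 to 10 rows; each row is the pose to reach, as a shift and turn from the pose commanded when the call began, along the tool's axes at that moment; what a row does not reach only later rows make up. A row lasts 1/8 s, in which the tool goes at most 62.5 mm and 10.7 degrees, less where a joint would pass 70% of its speed; a pose out of reach is approached as far as the arm can. A call with a gripper value outside its range is refused whole. The fingers move at their own pace and stop on an object; the grip force is fixed at half the most. Time passes only in rows, so rows that repeat a pose let the fingers close. It gives the time, the measured TCP pose, the force, the opening and the grip force at its end, in the units of the state.
- arm.read_state(): the state, without advancing time (a new reading comes with each control period).
- imaging.get_image(name): name is "side" or "top"; returns a dict with "frame" (480x640x3 uint8, red, green, blue), "fx", "fy", "cx", "cy" (pixels), "k1" (the pictures are not rectified: a ray, as slopes to the right and down, at radius r is drawn at 1 + k1 r^2 times it, then the intrinsics apply), "extrinsics" (4x4, takes a point from world to camera coordinates). Camera axes: x right, y down, z forward; pixel columns grow to the right and rows downward; lengths in mm; the calibration is good to about 2 mm. A picture is of the moment at which its call begins. There is no depth.
- job.job_done(): hands the job in; it is judged then, once.
Trained networks look in a picture, given as the dict that the camera call returned (one of the last four; its "shot" number tells which), for a name from the list of things; names that differ only in an ending like _2 or _b are one class to them, and where a whole thing is asked for, a point or a joint stands for the part that bears it (a point fixed in the world has none). Each returns a list of dicts, best first, with "score" (0 to 1); they miss things now and then, are a little off and sometimes report something else, mostly with a low value. They report only what shows in the picture. A call takes as long as a camera call.
- models.spot_in(picture, query): "rect" ([left, top, right, bottom] in pixels, round what is visible of it).
- models.tip_of(picture, query): "pixel" ([column, row] in pixels: a listed point, or the origin of a listed thing).
The state is a dict: "clock": time; "joints": joint angles; "joint_vel": joint speeds; "joint_efforts": joint torques, N m; "position": TCP position; "ee_rot": TCP orientation; "contact_force": force on the tool from outside, world axes, zero at the start; "wrist_torque": the same for the moment, N m; "gripper_width": finger opening in mm; "grasp_force": force on a finger pad.
Only numpy, scipy, OpenCV 4.12 (cv2) and the standard library are available. Lean on these libraries where they do the work, as an engineer would, in place of code of your own. Each camera call takes 0.05 s, during which the arm holds its last target. There are 200 camera calls.

TASK

Push the flat black sample carrier home in its loading dock: with the tips of the fingers press its rear half down against the sprung lifter until it is low enough to clear the bridge, keep pressing hard and slide it under the bridge and the leaf spring until its nose reaches the end stop and the lifter has popped up behind it, then take the hand away. Do not grip or lift the carrier out of its channel, and leave the things lying around the dock where they are.

Things in the scene. Friction and masses are not known exactly. Their poses are not given: they have to be found in the camera images.
- dock: Fixed aluminium loading dock, 190 x 90 mm. Origin: centre of its underside on the worktop; +x runs along the channel from the open loading end (x = -95 mm) to the end stop. Channel floor 12 mm above the origin, slippery (friction 0.15), 74 mm wide between walls 8 mm thick whose tops are at 22 mm (36 mm from x = +35 to +95 mm).
- bridge (a point): Middle of the bridge bar's underside: x = +40 mm, z = 24 mm in the dock's frame. The bar spans the channel, 10 mm thick along x, top at z = 36 mm (screw heads 38 mm). The carrier must be pressed down to pass under it; pressed to the floor it clears it by 2 mm, on the raised lifter it strikes it.
- end_stop (a point): Foot of the black end stop's face on the channel floor: x = +85 mm, z = 12 mm in the dock's frame; 18 mm high. The carrier is home with its nose here, its origin then at x = +30 mm, z = 12 mm in the dock's frame, its rear 5 mm clear of the lifter.
- carrier: Loose black flat carrier, round glass window in its front half, 110 (along x) x 70 x 10 mm, 0.3 kg (heavier at the rear); origin at the centre of its underside, +x towards its nose, as the dock's. At the start it lies in the channel on the raised lifter, origin at x = -42 to -30 mm, z = 18 mm in the dock's frame. On its top a cross rib, x = -13 to -7 mm, 50 mm wide, 5 mm high.
- pad (a point): Point on the carrier's top in the middle of the flat pad for pressing, behind the rib: 33 mm behind the carrier's centre, 10 mm above its underside. The pad reaches from x = -55 mm (carrier's rear) to x = -13 mm, where the rib's rear face takes the push forward.
- lifter (a joint): Sprung white lifter plate in the channel floor, 50 x 52 mm, x = -80 to -30 mm of the dock. 0 = up (top 6 mm above the floor); grows as pressed, 0.006 m = flush, stop at 0.0065 m. Pushes up with 6 N at the top, 9 N flush, also under the carrier's rear as it slides, so keep pressing with 12 to 20 N. Pops up once the carrier has passed.
- leaf (a joint): Sprung steel leaf, 30 mm wide, hinged on the far side of the bridge bar (x = +45, z = 31 mm of the dock), sloping down to its tip at x = +75 mm, 17 mm above the dock's underside when free (0 rad). A carrier sliding under lifts it, about 0.15 rad when fully under. Tip force 4 N free, about 6 N lifted; it drags on the carrier.
- hex_key: Bystander: loose L-shaped hex key, 33 x 85 x 5 mm, on the worktop beside the dock. Origin at its underside centre.
- amber_vial: Bystander: loose standing amber vial, diameter 27, height 56 mm, on the worktop beside the dock's bridge. Origin at its underside centre.
- memory_stick: Bystander: loose memory stick, 16 x 48 x 8 mm, on the worktop beside the dock. Origin at its underside centre.

How it is judged:
By the outcome, as a careful person would: the job done as asked, in the order asked, and still so for the second after the job is handed in, with the robot touching nothing.
It also fails if it takes over 48 s, if anything falls off the work surface, if the arm or the gripper's body presses on something with over 40 N, if the wrist force passes 120 N, or if a joint passes its speed limit or range.

## Working session

There is one attempt and no reset: what is moved stays moved. The work goes in short steps, Python scripts to look and compute and a tool call to move; the robot and the scene stay as the last step left them, time stands still between calls to the robot, and variables do not carry over. Pictures are saved under pics/ and viewed, at most 10 in all, crops included, and the job is handed in when it is done.

Besides the shell and the picture viewer there is one more tool, called after "Call:" as a command line: name --argument value ..., lists and objects as JSON in quotes. arm_command: Moves the arm, as the interface text tells. Its arguments: {"type":"object","properties":{"rows":{"type":"array"}},"required":["rows"]}

```bash
mkdir -p pics; cat > h.py <<'E'
import numpy as np, cv2
from bench import arm, imaging, job, models
def ray(p,px):
    E=np.array(p["extrinsics"]);u=np.array([(px[0]-p["cx"])/p["fx"],(px[1]-p["cy"])/p["fy"]])
    s=u.copy()
    for _ in range(20): s=u/(1+p["k1"]*(s@s))
    R=E[:3,:3];t=E[:3,3]
    return -R.T@t, R.T@np.array([s[0],s[1],1])
def onz(p,px,z):
    c,d=ray(p,px);return c+d*(z-c[2])/d[2]
def proj(p,X):
    E=np.array(p["extrinsics"]);c=E[:3,:3]@np.array(X)+E[:3,3];s=c[:2]/c[2];s=s*(1+p["k1"]*(s@s))
    return np.array([p["fx"]*s[0]+p["cx"],p["fy"]*s[1]+p["cy"]])
def save(p,n): cv2.imwrite("pics/"+n,cv2.cvtColor(p["frame"],cv2.COLOR_RGB2BGR))
E
python3 - <<'E'
from h import *
np.set_printoptions(precision=1,suppress=True)
Z=dict(dock=0,bridge=24,end_stop=12,carrier=18,pad=28,hex_key=0,amber_vial=0,memory_stick=0)
for n in("top","side"):
    p=imaging.get_image(n);save(p,n+"0.png")
    print(n,ray(p,[320,240]))
    for q,z in Z.items():
        for r in models.tip_of(p,q)[:2]: print(q,round(r["score"],2),np.array(r["pixel"]),onz(p,r["pixel"],z))
    for q in("dock","carrier","lifter","leaf"):
        for r in models.spot_in(p,q)[:1]: print(q,round(r["score"],2),np.array(r["rect"]))
s=arm.read_state();print(s)
E
```

```text
top (array([ 394.7, -400.1,  914. ]), array([ 0.1, -0. , -1. ]))
dock 0.58 [282.7 211.6] [ 552.3 -376.7    0. ]
bridge 0.72 [284.5 214.5] [ 543.8 -380.1   24. ]
bridge 0.71 [336.8 199.6] [ 569.1 -458.1   24. ]
end_stop 0.93 [282.2 183.4] [ 593.9 -374.7   12. ]
carrier 0.57 [286.8 259.4] [ 477.  -385.7   18. ]
pad 0.93 [285.9 286.7] [ 435.9 -385.9   28. ]
amber_vial 0.23 [282.2 212.1] [ 551.5 -375.9    0. ]
memory_stick 0.65 [336.3 200.6] [ 572.2 -458.9    0. ]
dock 0.66 [253.1 171.4 314.3 305. ]
carrier 0.93 [260.6 224.2 306.8 303.8]
leaf 0.74 [270.7 179.  294.1 204.2]
side (array([ 868.2, -216.1,  800.5]), array([-0.4, -0.2, -0.9]))
dock 0.77 [327.2 250.5] [ 512.9 -379.4    0. ]
dock 0.18 [311.1 287.6] [ 583.8 -370.6    0. ]
bridge 0.97 [322.3 264.6] [ 549.3 -369.5   24. ]
bridge 0.66 [269.2 258.9] [ 581.8 -448.4   24. ]
end_stop 0.95 [309.7 289.4] [ 591.8 -368.8   12. ]
carrier 0.56 [337.8 222.9] [ 467.3 -384.4   18. ]
pad 0.84 [349.4 206.6] [ 435.3 -379.8   28. ]
hex_key 0.53 [293.5 207.6] [ 468.6 -469.4    0. ]
amber_vial 0.57 [364.9 278. ] [ 526.9 -302.6    0. ]
memory_stick 0.72 [292.2 205.4] [ 465.8 -473.6    0. ]
memory_stick 0.53 [270.3 260.7] [ 574.9 -452.3    0. ]
dock 0.76 [278.1 191.6 376.7 303.9]
carrier 0.62 [305.9 189.7 370.9 261.7]
leaf 0.9 [302.5 258.4 328.5 287.5]
{'clock': 1.3, 'joints': array([-0.9,  0.4,  0. , -0. , -1.2, -0.3]), 'joint_vel': array([ 0.,  0.,  0., -0.,  0.,  0.]), 'joint_efforts': array([  0. , -39.2,  18.9,   4.2,  -0. ,  -0. ]), 'position': array([ 277.4, -560.1,  231.3]), 'ee_rot': array([-0.2,  1. , -0. ,  0. ]), 'contact_force': array([-0. ,  0.8, -0.5]), 'wrist_torque': array([ 0. , -0.1, -0. ]), 'grasp_force': 0.0, 'gripper_width': 85.35046273154619}
```

```bash
python3 - <<'E'
import cv2
for n,(x0,x1,y0,y1) in dict(top=(220,370,160,320),side=(240,400,170,310)).items():
    i=cv2.imread(f"pics/{n}0.png")[y0:y1,x0:x1]
    i=cv2.resize(i,None,fx=3.7,fy=3.7,interpolation=cv2.INTER_CUBIC);cv2.imwrite(f"pics/{n}0c.png",i)
E
```

```text
(no output)
```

View pics/top0c.png

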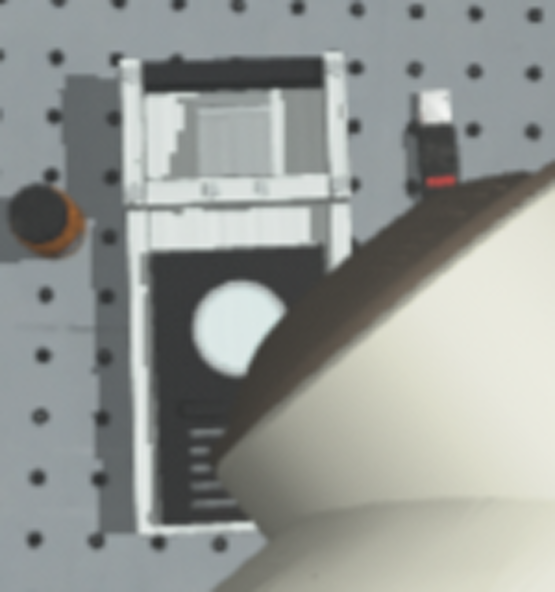

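View pics/side0c.png

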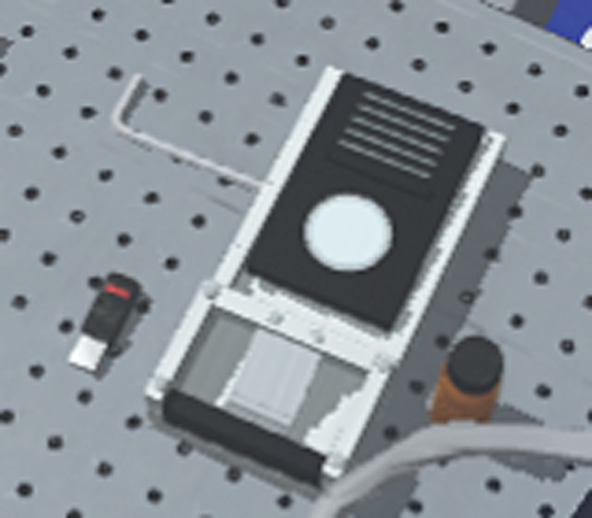

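The top view shows the dock running along +x, with its front-left corner at about crop (122,60) and rear-left at (140,532). The arm hides the right rear. In the side view the whole dock is visible: rear corners at crop (335,70) and (500,137), front corners at (155,388) and (335,465). The hex key lies close against the dock's right wall, with the stick and vial clear of it. Next I fit the dock pose.

```bash
cat >> h.py <<'E'
from scipy.spatial.transform import Rotation as Ro
from scipy.optimize import least_squares
def D(q,X): c,s=np.cos(q[2]),np.sin(q[2]);return np.array([q[0]+c*X[0]-s*X[1],q[1]+s*X[0]+c*X[1],X[2]])
E
python3 - <<'E'
from h import *
np.set_printoptions(precision=2,suppress=True)
T=imaging.get_image("top");S=imaging.get_image("side")
t=lambda a,b:np.array([220+a/3.7,160+b/3.7]);s=lambda a,b:np.array([240+a/3.7,170+b/3.7])
obs=[(T,t(120,60),(95,45,36)),(T,t(347,52),(95,-45,36)),(T,t(140,533),(-95,45,22)),
(S,s(332,67),(-95,-45,22)),(S,s(507,137),(-95,45,22)),(S,s(150,386),(95,-45,36)),(S,s(338,462),(95,45,36))]
for c,o in(("both",obs),("T",obs[:3]),("S",obs[3:])):
    f=lambda q:np.concatenate([proj(p,D(q,X))-u for p,u,X in o])
    r=least_squares(f,[510,-380,0.05],x_scale=[1,1,.01]);print(c,r.x,f(r.x))
    if c=="both":q=r.x
# carrier x along the dock
for n,p in(("T",T),("S",S)):
    for k,z in(("carrier",18),("pad",28),("bridge",24),("end_stop",12)):
        for m in models.tip_of(p,k)[:1]:
            d=onz(p,m["pixel"],z)[:2]-q[:2];c,sn=np.cos(q[2]),np.sin(q[2]);print(n,k,m["score"],[c*d[0]+sn*d[1],-sn*d[0]+c*d[1]])
st=arm.read_state();R=Ro.from_quat(st["ee_rot"]).as_matrix();print(R,st["position"])
E
```

```text
both [ 505.15 -380.79    0.06] [-0.66  0.5  -1.56  1.01 -2.53  1.37 -1.55 -1.99 -0.49 -1.54 -3.01  0.15
 -0.96  3.09]
T [ 506.84 -383.37    0.07] [ 0.53 -0.25 -0.41 -0.29 -0.12  0.52]
S [ 503.73 -378.76    0.06] [-0.02 -2.11  1.02 -1.6  -1.48 -0.07  0.56  2.94]
T carrier 0.61 [np.float64(-29.52828120900699), np.float64(-0.998726880983468)]
T pad 0.95 [np.float64(-65.0581594380511), np.float64(-0.4070617473627651)]
T bridge 0.56 [np.float64(39.69197683667531), np.float64(-2.385133743852824)]
T end_stop 0.68 [np.float64(86.39845409708751), np.float64(-0.8306327239343716)]
S carrier 0.97 [np.float64(-34.885913263792716), np.float64(4.891872676517105)]
S pad 0.75 [np.float64(-71.89561268372981), np.float64(5.547491549995212)]
S bridge 0.89 [np.float64(39.01142027885286), np.float64(2.281791383567801)]
S end_stop 0.66 [np.float64(89.45608966475106), np.float64(4.991400277274642)]
[[-0.9  -0.44  0.  ]
 [-0.44  0.9   0.  ]
 [-0.   -0.   -1.  ]] [ 277.36 -560.06  231.31]
```

```bash
cat >> h.py <<'E'
Q=np.array([505.3,-381,0.064])
def to(X,yaw=Q[2]):
    st=arm.read_state();R=Ro.from_quat(st["ee_rot"])
    t=Ro.from_matrix(np.array([[-np.cos(yaw),-np.sin(yaw),0],[-np.sin(yaw),np.cos(yaw),0],[0,0,-1]]).T.T)
    c,s=np.cos(yaw),np.sin(yaw);t=Ro.from_matrix(np.array([[-c,-s,0],[-s,c,0],[0,0,-1]]))
    print(R.inv().apply(np.array(X)-st["position"]).round(1),(R.inv()*t).as_rotvec().round(3),st["contact_force"].round(1))
E
python3 -c "
from h import *
to([435.6,-383,90])"
```

```text
[-220.4   88.4  141.3] [-0.     0.     0.396] [ 0.1 -0.3  0.2]
```

Call:
arm_command --rows '[{"grip": 0, "linear": [-30, 12, 0], "rot": [0, 0, 0.05]}, {"grip": 0, "linear": [-70, 28, 0], "rot": [0, 0, 0.12]}, {"grip": 0, "linear": [-115, 46, 10], "rot": [0, 0, 0.2]}, {"grip": 0, "linear": [-160, 64, 30], "rot": [0, 0, 0.28]}, {"grip": 0, "linear": [-195, 78, 60], "rot": [0, 0, 0.35]}, {"grip": 0, "linear": [-215, 86, 90], "rot": [0, 0, 0.396]}, {"grip": 0, "linear": [-220.4, 88.4, 120], "rot": [0, 0, 0.396]}, {"grip": 0, "linear": [-220.4, 88.4, 138], "rot": [0, 0, 0.396]}, {"grip": 0, "linear": [-220.4, 88.4, 141], "rot": [0, 0, 0.396]}, {"grip": 0, "linear": [-220.4, 88.4, 141], "rot": [0, 0, 0.396]}]'

```text
clock: 3.05
position: [436.0, -383.4, 90.8]
ee_rot: [-0.032, 0.999, -0.0, 0.0]
contact_force: [0.6, 0.5, 0.1]
gripper_width: -0.2
grasp_force: 0.0
```

```bash
python3 - <<'E'
from h import *
to([435.6,-383,90])
out=[]
for n in("top","side"):
    p=imaging.get_image(n);st=arm.read_state()
    for k,z in(("carrier",18),("pad",28),("bridge",24),("end_stop",12)):
        for m in models.tip_of(p,k)[:1]: print(n,k,round(m["score"],2),np.array(m["pixel"]).round(),onz(p,m["pixel"],z).round(1))
    print(n,"tcp px",proj(p,st["position"]),st["position"],st["gripper_width"])
    f=p["frame"][160:320,230:390];out.append(cv2.resize(f,None,fx=2.5,fy=2.5,interpolation=cv2.INTER_CUBIC))
cv2.imwrite("pics/a.png",np.hstack(out)[:,:,::-1])
E
```

```text
[0.3 0.4 0.8] [-0.001  0.001 -0.   ] [0.6 0.5 0.1]
top bridge 0.62 [281. 212.] [ 546.7 -375.4   24. ]
top end_stop 0.89 [285. 183.] [ 594.9 -378.4   12. ]
top tcp px [283.50492786 284.25705522] [ 436.15830434 -383.5276002    91.26848539] -0.045462246729412806
side carrier 0.68 [341. 223.] [ 465.3 -380.2   18. ]
side pad 0.91 [350. 205.] [ 432.4 -380.1   28. ]
side end_stop 0.71 [308. 288.] [ 591.8 -372.6   12. ]
side tcp px [349.86773624 185.51626805] [ 435.87251063 -383.29584454   91.04040291] 0.09235602477386395
```

View pics/a.png

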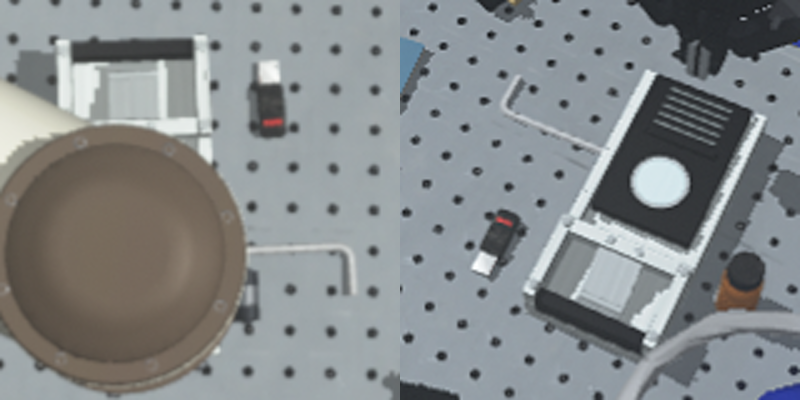

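The top view is mostly covered by the arm flange. The side view shows the shut fingers above the pad, at crop (698,60), with the carrier and bystanders untouched. I'll descend.

Call:
arm_command --rows '[{"grip": 0, "linear": [0, 0, 15], "rot": [0, 0, 0]}, {"grip": 0, "linear": [0, 0, 35], "rot": [0, 0, 0]}, {"grip": 0, "linear": [0, 0, 50], "rot": [0, 0, 0]}, {"grip": 0, "linear": [0, 0, 57], "rot": [0, 0, 0]}, {"grip": 0, "linear": [0, 0, 60], "rot": [0, 0, 0]}, {"grip": 0, "linear": [0, 0, 61], "rot": [0, 0, 0]}, {"grip": 0, "linear": [0, 0, 61], "rot": [0, 0, 0]}]'

```text
clock: 4.42
position: [436.0, -383.2, 29.8]
ee_rot: [-0.032, 0.999, -0.0, 0.0]
contact_force: [-1.0, -0.0, -0.6]
gripper_width: 0.1
grasp_force: 0.0
```

Call:
arm_command --rows '[{"grip": 0, "linear": [0, 0, 1], "rot": [0, 0, 0]}, {"grip": 0, "linear": [0, 0, 2], "rot": [0, 0, 0]}, {"grip": 0, "linear": [0, 0, 3], "rot": [0, 0, 0]}, {"grip": 0, "linear": [0, 0, 4], "rot": [0, 0, 0]}, {"grip": 0, "linear": [0, 0, 4], "rot": [0, 0, 0]}]'

```text
clock: 5.05
position: [435.8, -383.1, 25.6]
ee_rot: [-0.032, 0.999, -0.0, 0.0]
contact_force: [-0.5, -0.0, 4.2]
gripper_width: 0.2
grasp_force: 2.0
```

Call:
arm_command --rows '[{"grip": 0, "linear": [0, 0, 1], "rot": [0, 0, 0]}, {"grip": 0, "linear": [0, 0, 2], "rot": [0, 0, 0]}, {"grip": 0, "linear": [0, 0, 3], "rot": [0, 0, 0]}, {"grip": 0, "linear": [0, 0, 3.5], "rot": [0, 0, 0]}, {"grip": 0, "linear": [0, 0, 4], "rot": [0, 0, 0]}, {"grip": 0, "linear": [0, 0, 4], "rot": [0, 0, 0]}]'

```text
clock: 5.8
position: [435.8, -383.2, 22.1]
ee_rot: [-0.032, 0.999, -0.0, 0.0]
contact_force: [-1.0, 2.7, 8.5]
gripper_width: 0.3
grasp_force: 4.4
```

Call:
arm_command --rows '[{"grip": 0, "linear": [0, 0, 0.5], "rot": [0, 0, 0]}, {"grip": 0, "linear": [0, 0, 0.5], "rot": [0, 0, 0]}, {"grip": 0, "linear": [0, 0, 0.5], "rot": [0, 0, 0]}]'

```text
clock: 6.18
position: [435.9, -383.2, 22.1]
ee_rot: [-0.032, 0.999, -0.0, 0.0]
contact_force: [-2.4, 2.1, 11.5]
gripper_width: 0.2
grasp_force: 5.7
```

Call:
arm_command --rows '[{"grip": 0, "linear": [0, 0, 0.8], "rot": [0, 0, 0]}, {"grip": 0, "linear": [0, 0, 0.8], "rot": [0, 0, 0]}, {"grip": 0, "linear": [0, 0, 0.8], "rot": [0, 0, 0]}]'

```text
clock: 6.55
position: [435.9, -383.2, 22.1]
ee_rot: [-0.032, 0.999, -0.0, 0.0]
contact_force: [-2.8, 2.6, 15.0]
gripper_width: -0.1
grasp_force: 7.8
```

Call:
arm_command --rows '[{"grip": 0, "linear": [-1, 0, 0], "rot": [0, 0, 0]}, {"grip": 0, "linear": [-2.5, 0, 0], "rot": [0, 0, 0]}, {"grip": 0, "linear": [-4, 0, 0], "rot": [0, 0, 0]}, {"grip": 0, "linear": [-6, 0, 0], "rot": [0, 0, 0]}, {"grip": 0, "linear": [-8, 0, 0], "rot": [0, 0, 0]}, {"grip": 0, "linear": [-10, 0, 0], "rot": [0, 0, 0]}, {"grip": 0, "linear": [-10, 0, 0], "rot": [0, 0, 0]}]'

```text
clock: 7.42
position: [445.1, -383.3, 22.1]
ee_rot: [-0.032, 0.999, -0.001, -0.0]
contact_force: [-4.9, -0.5, 16.4]
gripper_width: 0.3
grasp_force: 7.6
```

```bash
python3 - <<'E'
from h import *
for _ in range(3):
    p=imaging.get_image("side");st=arm.read_state();print(st["position"].round(1),st["contact_force"].round(1))
    for k,z in(("carrier",12),("pad",22)):
        for m in models.tip_of(p,k)[:1]: print(k,round(m["score"],2),onz(p,m["pixel"],z).round(1))
f=p["frame"][170:310,240:400];cv2.imwrite("pics/b.png",cv2.resize(f,None,fx=3.7,fy=3.7,interpolation=cv2.INTER_CUBIC)[:,:,::-1])
E
```

```text
[ 445.1 -383.3   22. ] [-5.4  0.7 14.9]
carrier 0.84 [ 476.9 -379.6   12. ]
pad 0.71 [ 443.1 -383.8   22. ]
[ 445.  -383.3   22. ] [-5.  -0.4 15.9]
carrier 0.57 [ 480.1 -384.6   12. ]
pad 0.79 [ 443. -379.   22.]
[ 445.1 -383.3   22.1] [-5.2  0.3 14. ]
carrier 0.82 [ 481.3 -383.9   12. ]
pad 0.67 [ 440.8 -379.7   22. ]
```

View pics/b.png

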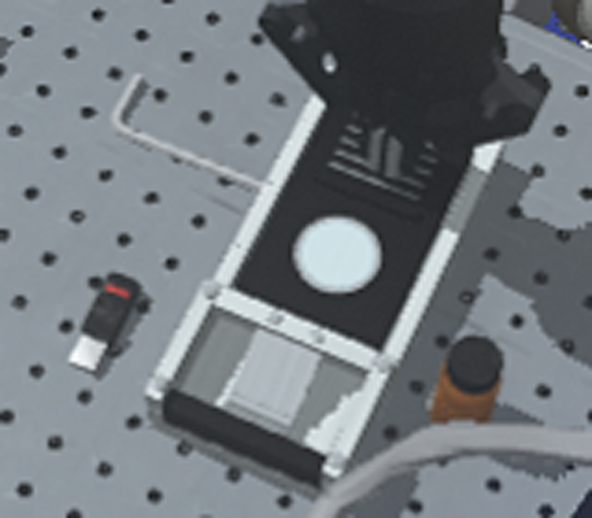

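The fingers sit on the pad behind the rib, and the carrier is flush and sliding with the fingers. Its nose is just short of the bridge at crop (380,345). I'll keep pressing and go on.

Call:
arm_command --rows '[{"grip": 0, "linear": [-2, 0, 0], "rot": [0, 0, 0]}, {"grip": 0, "linear": [-4, 0, 0], "rot": [0, 0, 0]}, {"grip": 0, "linear": [-6, 0, 0], "rot": [0, 0, 0]}, {"grip": 0, "linear": [-8, 0, 0], "rot": [0, 0, 0]}, {"grip": 0, "linear": [-10, 0, 0], "rot": [0, 0, 0]}, {"grip": 0, "linear": [-12, 0, 0], "rot": [0, 0, 0]}, {"grip": 0, "linear": [-14, 0, 0], "rot": [0, 0, 0]}, {"grip": 0, "linear": [-15, 0, 0], "rot": [0, 0, 0]}]'

```text
clock: 8.88
position: [459.8, -382.4, 22.0]
ee_rot: [-0.032, 0.999, -0.001, -0.001]
contact_force: [-5.4, -0.8, 14.9]
gripper_width: -0.1
grasp_force: 7.5
```

Call:
arm_command --rows '[{"grip": 0, "linear": [-2, 0, 0], "rot": [0, 0, 0]}, {"grip": 0, "linear": [-4, 0, 0.1], "rot": [0, 0, 0]}, {"grip": 0, "linear": [-6, 0, 0.2], "rot": [0, 0, 0]}, {"grip": 0, "linear": [-8, 0, 0.3], "rot": [0, 0, 0]}, {"grip": 0, "linear": [-10, 0, 0.3], "rot": [0, 0, 0]}, {"grip": 0, "linear": [-12, 0, 0.3], "rot": [0, 0, 0]}, {"grip": 0, "linear": [-14, 0, 0.3], "rot": [0, 0, 0]}, {"grip": 0, "linear": [-15, 0, 0.3], "rot": [0, 0, 0]}]'

```text
clock: 9.88
position: [474.9, -381.6, 22.1]
ee_rot: [-0.032, 0.999, -0.001, -0.001]
contact_force: [-6.2, 0.1, 15.7]
gripper_width: -0.1
grasp_force: 8.0
```

```bash
python3 - <<'E'
from h import *
p=imaging.get_image("side");st=arm.read_state();print(st["position"].round(1),st["contact_force"].round(1))
for k,z in(("carrier",12),("pad",22)):
    for m in models.tip_of(p,k)[:1]: print(k,round(m["score"],2),onz(p,m["pixel"],z).round(1))
f=p["frame"][170:310,240:400];cv2.imwrite("pics/c.png",cv2.resize(f,None,fx=3.7,fy=3.7,interpolation=cv2.INTER_CUBIC)[:,:,::-1])
E
```

```text
[ 475.  -381.6   22.1] [-6.   0.  16.3]
carrier 0.85 [ 503.9 -385.4   12. ]
pad 0.83 [ 469.2 -384.2   22. ]
```

View pics/c.png

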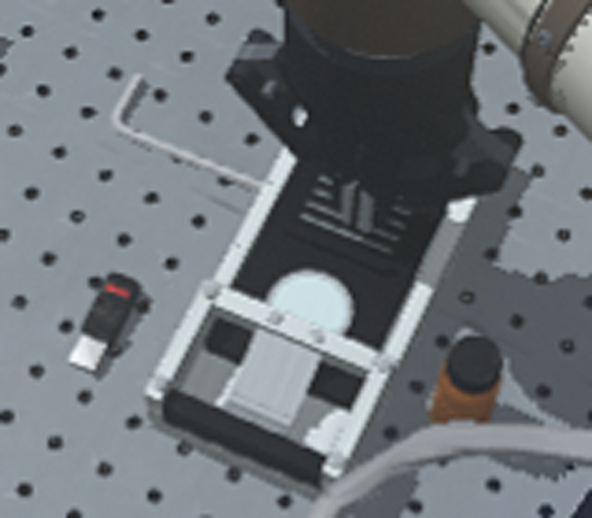

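The nose has passed under the bridge, with its edge at about crop (225,350)–(340,395), and the leaf is intact. About 30 mm remain.

Call:
arm_command --rows '[{"grip": 0, "linear": [-2, 0, 0], "rot": [0, 0, 0]}, {"grip": 0, "linear": [-4, 0, 0.1], "rot": [0, 0, 0]}, {"grip": 0, "linear": [-6, 0, 0.2], "rot": [0, 0, 0]}, {"grip": 0, "linear": [-8, 0, 0.2], "rot": [0, 0, 0]}, {"grip": 0, "linear": [-10, 0, 0.2], "rot": [0, 0, 0]}, {"grip": 0, "linear": [-12, 0, 0.2], "rot": [0, 0, 0]}, {"grip": 0, "linear": [-14, 0, 0.2], "rot": [0, 0, 0]}, {"grip": 0, "linear": [-15, 0, 0.2], "rot": [0, 0, 0]}]'

```text
clock: 11.02
position: [486.4, -380.6, 22.0]
ee_rot: [-0.032, 0.999, 0.0, -0.004]
contact_force: [-13.3, -1.8, 21.2]
gripper_width: 0.0
grasp_force: 10.5
```

Call:
arm_command --rows '[{"grip": 0, "linear": [-2, 0, 0], "rot": [0, 0, 0]}, {"grip": 0, "linear": [-4, 0, 0], "rot": [0, 0, 0]}, {"grip": 0, "linear": [-6, 0, 0], "rot": [0, 0, 0]}, {"grip": 0, "linear": [-8, 0, 0], "rot": [0, 0, 0]}]'

```text
clock: 11.52
position: [491.9, -380.0, 22.0]
ee_rot: [-0.032, 0.999, 0.001, -0.007]
contact_force: [-18.5, -2.5, 24.6]
gripper_width: 0.2
grasp_force: 12.4
```

```bash
python3 - <<'E'
from h import *
p=imaging.get_image("side");st=arm.read_state();print(st["position"].round(1),st["contact_force"].round(1))
for k,z in(("carrier",12),("pad",22)):
    for m in models.tip_of(p,k)[:1]: print(k,round(m["score"],2),onz(p,m["pixel"],z).round(1))
f=p["frame"][170:310,240:400];cv2.imwrite("pics/d.png",cv2.resize(f,None,fx=3.7,fy=3.7,interpolation=cv2.INTER_CUBIC)[:,:,::-1])
E
```

```text
[ 491.9 -380.    22. ] [-17.6  -3.   24.6]
carrier 0.72 [ 525.6 -382.6   12. ]
pad 0.78 [ 489.6 -377.6   22. ]
```

View pics/d.png

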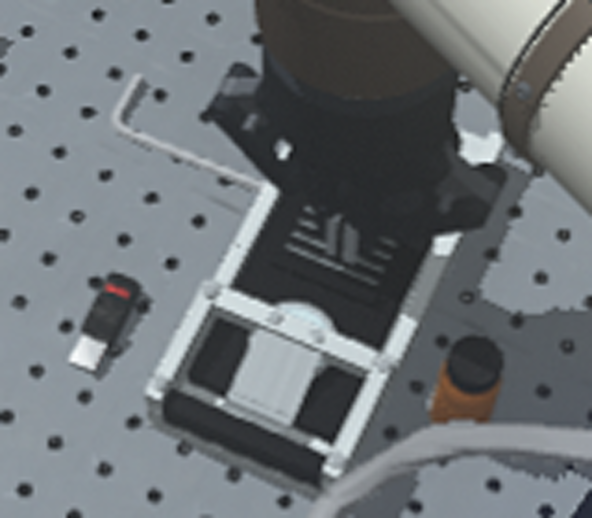

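The carrier is under the leaf, its nose at about crop (190,385)–(335,440), roughly 10 mm short of the stop. Leaf drag has raised the forces, so I'll ease the downward press slightly and continue in small steps.

Call:
arm_command --rows '[{"grip": 0, "linear": [-1, 0, -0.4], "rot": [0, 0, 0]}, {"grip": 0, "linear": [-2, 0, -0.8], "rot": [0, 0, 0]}, {"grip": 0, "linear": [-3.5, 0, -0.8], "rot": [0, 0, 0]}, {"grip": 0, "linear": [-5, 0, -0.8], "rot": [0, 0, 0]}, {"grip": 0, "linear": [-5, 0, -0.8], "rot": [0, 0, 0]}]'

```text
clock: 12.3
position: [499.0, -379.4, 22.0]
ee_rot: [-0.032, 0.999, 0.001, -0.004]
contact_force: [-11.3, -2.5, 16.9]
gripper_width: 0.2
grasp_force: 8.8
```

Call:
arm_command --rows '[{"grip": 0, "linear": [-1, 0, 0], "rot": [0, 0, 0]}, {"grip": 0, "linear": [-2, 0, 0], "rot": [0, 0, 0]}, {"grip": 0, "linear": [-3, 0, 0], "rot": [0, 0, 0]}, {"grip": 0, "linear": [-4, 0, 0], "rot": [0, 0, 0]}]'

```text
clock: 12.8
position: [500.6, -379.2, 22.0]
ee_rot: [-0.032, 0.999, 0.001, -0.007]
contact_force: [-16.9, -3.1, 20.8]
gripper_width: 0.1
grasp_force: 12.5
```

```bash
python3 - <<'E'
from h import *
p=imaging.get_image("side");st=arm.read_state();print(st["position"].round(1),st["contact_force"].round(1))
for k,z in(("carrier",12),("pad",22)):
    for m in models.tip_of(p,k)[:1]: print(k,round(m["score"],2),onz(p,m["pixel"],z).round(1))
f=p["frame"][220:310,260:360];cv2.imwrite("pics/e.png",cv2.resize(f,None,fx=6,fy=6,interpolation=cv2.INTER_CUBIC)[:,:,::-1])
E
```

```text
[ 500.6 -379.3   22.1] [-16.5  -3.   20.3]
carrier 0.78 [ 524.7 -384.    12. ]
pad 0.89 [ 490.1 -378.2   22. ]
```

View pics/e.png

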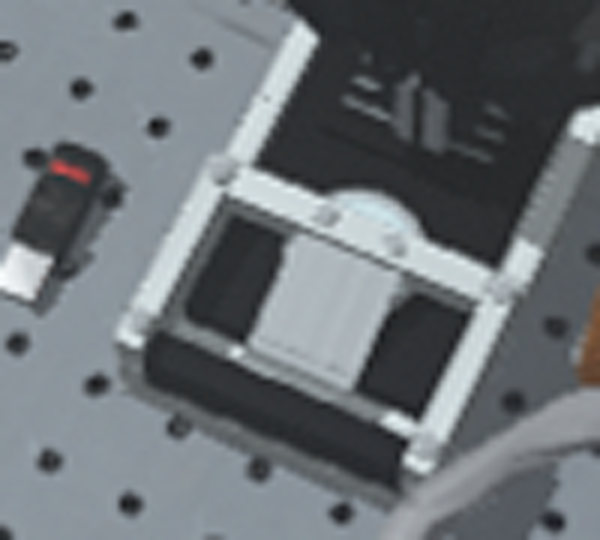

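The carrier stayed about 10 mm short: floor still shows between nose and stop, at about crop (160,325)–(415,425). The fingers slipped forward and now bear on the rib, so I'll keep pushing.

Call:
arm_command --rows '[{"grip": 0, "linear": [-1, 0, 0], "rot": [0, 0, 0]}, {"grip": 0, "linear": [-2, 0, 0], "rot": [0, 0, 0]}, {"grip": 0, "linear": [-3, 0, 0], "rot": [0, 0, 0]}, {"grip": 0, "linear": [-4, 0, 0], "rot": [0, 0, 0]}]'

```text
clock: 13.45
position: [506.2, -379.0, 22.1]
ee_rot: [-0.031, 1.0, 0.001, -0.005]
contact_force: [-8.9, 0.0, 15.6]
gripper_width: -0.0
grasp_force: 9.6
```

Call:
arm_command --rows '[{"grip": 0, "linear": [-1, 0, 0.1], "rot": [0, 0, 0]}, {"grip": 0, "linear": [-2, 0, 0.2], "rot": [0, 0, 0]}, {"grip": 0, "linear": [-3, 0, 0.2], "rot": [0, 0, 0]}, {"grip": 0, "linear": [-4, 0, 0.2], "rot": [0, 0, 0]}]'

```text
clock: 13.95
position: [511.6, -378.7, 22.0]
ee_rot: [-0.032, 0.999, 0.0, -0.004]
contact_force: [-12.0, -0.7, 18.2]
gripper_width: -0.3
grasp_force: 10.8
```

```bash
python3 - <<'E'
from h import *
p=imaging.get_image("side");st=arm.read_state();print(st["position"].round(1),st["contact_force"].round(1))
for k,z in(("carrier",12),("pad",22)):
    for m in models.tip_of(p,k)[:1]: print(k,round(m["score"],2),onz(p,m["pixel"],z).round(1))
f=p["frame"][220:310,260:360];cv2.imwrite("pics/f.png",cv2.resize(f,None,fx=6,fy=6,interpolation=cv2.INTER_CUBIC)[:,:,::-1])
E
```

```text
[ 511.5 -378.8   22.1] [-11.1  -0.3  16.5]
carrier 0.83 [ 532.4 -380.1   12. ]
pad 0.62 [ 502.5 -378.1   22. ]
```

View pics/f.png

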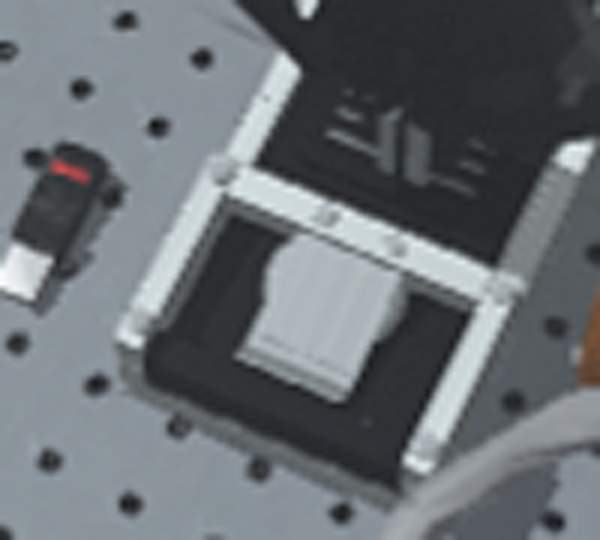

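The nose now meets the stop visually, with no floor strip left between them. I'll push a little more to confirm by force.

Call:
arm_command --rows '[{"grip": 0, "linear": [-1, 0, 0], "rot": [0, 0, 0]}, {"grip": 0, "linear": [-2, 0, 0], "rot": [0, 0, 0]}, {"grip": 0, "linear": [-3, 0, 0], "rot": [0, 0, 0]}, {"grip": 0, "linear": [-3, 0, 0], "rot": [0, 0, 0]}]'

```text
clock: 14.6
position: [511.6, -378.7, 22.0]
ee_rot: [-0.032, 0.999, 0.001, -0.007]
contact_force: [-17.1, -1.8, 21.4]
gripper_width: -0.1
grasp_force: 12.3
```

Call:
arm_command --rows '[{"grip": 0, "linear": [-1.5, 0, -0.3], "rot": [0, 0, 0]}, {"grip": 0, "linear": [-3, 0, -0.6], "rot": [0, 0, 0]}, {"grip": 0, "linear": [-5, 0, -0.8], "rot": [0, 0, 0]}, {"grip": 0, "linear": [-5, 0, -0.8], "rot": [0, 0, 0]}]'

```text
clock: 15.1
position: [511.9, -378.6, 22.1]
ee_rot: [-0.031, 0.999, 0.003, -0.012]
contact_force: [-24.2, -5.7, 22.9]
gripper_width: -0.3
grasp_force: 16.5
```

It stalled at 24 N with no further travel, so the carrier is at the stop. I'll release the forward push before lifting, to avoid dragging the carrier.

Call:
arm_command --rows '[{"grip": 0, "linear": [1.5, 0, 0], "rot": [0, 0, 0]}, {"grip": 0, "linear": [3, 0, 0], "rot": [0, 0, 0]}, {"grip": 0, "linear": [5, 0, 0], "rot": [0, 0, 0]}, {"grip": 0, "linear": [5, 0, 0], "rot": [0, 0, 0]}]'

```text
clock: 15.6
position: [511.8, -378.7, 22.1]
ee_rot: [-0.031, 0.999, 0.001, -0.006]
contact_force: [-15.1, -3.6, 16.7]
gripper_width: -0.1
grasp_force: 13.0
```

Call:
arm_command --rows '[{"grip": 0, "linear": [2, 0, 0], "rot": [0, 0, 0]}, {"grip": 0, "linear": [4, 0, 0], "rot": [0, 0, 0]}, {"grip": 0, "linear": [5, 0, 0], "rot": [0, 0, 0]}, {"grip": 0, "linear": [5, 0, 0], "rot": [0, 0, 0]}]'

```text
clock: 16.1
position: [511.6, -378.8, 22.1]
ee_rot: [-0.032, 0.999, -0.0, -0.002]
contact_force: [-6.0, -0.0, 10.7]
gripper_width: 0.3
grasp_force: 10.0
```

Call:
arm_command --rows '[{"grip": 0, "linear": [1.5, 0, 0], "rot": [0, 0, 0]}, {"grip": 0, "linear": [2.5, 0, -0.5], "rot": [0, 0, 0]}, {"grip": 0, "linear": [3, 0, -1.2], "rot": [0, 0, 0]}, {"grip": 0, "linear": [3, 0, -3], "rot": [0, 0, 0]}, {"grip": 0, "linear": [3, 0, -7], "rot": [0, 0, 0]}, {"grip": 0, "linear": [3, 0, -20], "rot": [0, 0, 0]}, {"grip": 0, "linear": [3, 0, -45], "rot": [0, 0, 0]}, {"grip": 0, "linear": [10, 0, -80], "rot": [0, 0, 0]}, {"grip": 0, "linear": [40, 0, -120], "rot": [0, 0, 0]}, {"grip": 0, "linear": [80, 0, -150], "rot": [0, 0, 0]}]'

```text
clock: 17.35
position: [433.8, -383.4, 173.4]
ee_rot: [-0.033, 0.999, -0.001, 0.001]
contact_force: [-0.3, -0.3, 0.2]
gripper_width: 0.2
grasp_force: 0.0
```

Call:
arm_command --rows '[{"grip": 0, "linear": [30, 40, -15], "rot": [0, 0, 0]}, {"grip": 0, "linear": [50, -80, -30], "rot": [0, 0, 0]}, {"grip": 0, "linear": [60, -120, -40], "rot": [0, 0, 0]}, {"grip": 0, "linear": [60, -150, -40], "rot": [0, 0, 0]}, {"grip": 0, "linear": [60, -150, -40], "rot": [0, 0, 0]}]'

```text
clock: 17.98
position: [382.4, -539.9, 211.0]
ee_rot: [-0.03, 1.0, -0.0, 0.0]
contact_force: [0.4, 0.9, -0.3]
gripper_width: 0.1
grasp_force: 0.0
```

```bash
python3 - <<'E'
from h import *
print(arm.read_state()["contact_force"],arm.read_state()["clock"])
out=[]
for n in("side","top"):
    p=imaging.get_image(n)
    for k,z in(("carrier",12),("pad",22),("end_stop",12),("bridge",24),("amber_vial",0),("memory_stick",0),("hex_key",0)):
        for m in models.tip_of(p,k)[:1]: print(n,k,round(m["score"],2),onz(p,m["pixel"],z).round(1))
    f=p["frame"][160:310,240:360] if n=="top" else p["frame"][170:310,270:382]
    out.append(cv2.resize(f,(400,500),interpolation=cv2.INTER_CUBIC))
cv2.imwrite("pics/g.png",np.hstack(out)[:,:,::-1])
E
```

```text
[ 0.3521542   0.9318851  -0.26310777] 17.975
side carrier 0.69 [ 538.  -377.9   12. ]
side pad 0.6 [ 501.9 -380.1   22. ]
side end_stop 0.86 [ 588.9 -370.6   12. ]
side amber_vial 0.69 [ 530.3 -302.9    0. ]
side memory_stick 0.52 [ 572.4 -457.4    0. ]
side hex_key 0.55 [ 469.9 -469.8    0. ]
```

View pics/g.png

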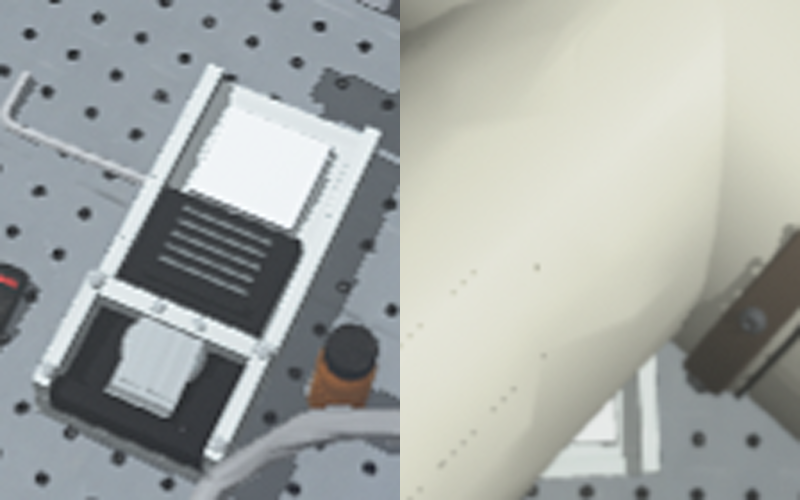

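The hand is clear. The nose shows against the stop at crop (50,390)–(215,460). The lifter stands up behind the carrier, casting a shadow along its side, and the bystanders are where they were. The top view is blocked by the arm.

```bash
python3 -c "
from bench import job
print(job.job_done())"
```

```text
the job is handed in; nothing more can be done
None
```

The carrier is home: its nose is against the end stop (confirmed by a 24 N stall and the side picture), the lifter appears to have popped up behind it, the hand is clear, and I handed the job in at about 18 s; no verdict came back, and the downward press ran over the advised 20 N at times (up to about 25 N).

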